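Hang the cooling-block carrier on the spring-balanced arm

ROBOT

A 6-joint arm with a two-finger parallel gripper is mounted at the origin on a cart in front of the work surface, level with it; the furniture and walls round the work are solid. World frame = base frame: x ahead of the robot, y to its left, z up, the work surface at z = 0. Lengths are in mm, angles in rad, forces in N, time in s.
With the tool pointing down it reaches from about 350 to 975 mm from the base axis. Payload 7.1 kg.
Tool frame: the origin (TCP) lies at the centre of the arm's flange, where the gripper is bolted on; the fingertips stand 182 mm ahead of it and the grasp point (between the pads) lies 163 mm ahead of it; z points along the fingers, y is the line along which they close (so a half turn about z gives the same grasp; the last joint's range is limited). The gripper opens to 88 mm and grips with 3 to 60 N. Pads are 20 mm wide; open, the fingers measure 115 mm over their backs; the gripper's body (75 mm by 178 mm) begins 61 mm behind the grasp point.
Start: joints at [-1.128, 0.423, 1.63, -0, 1.089, -0.019], TCP at [278.49, -559.509, 404.675] pointing down, gripper open.
Joint ranges: [-3, 3], [-0.9, 2.11], [0.09, 2.58], [-1.31, 4.45], [0.11, 2.69], [-2.54, 2.54]. Speed limits (rad/s): [2.39, 2.39, 3.01, 3.14, 3.14, 3.14].

INTERFACE

Orientations are given as a rotation vector (axis times angle).
In Python, from workcell import readout, get_image, ctrl gives the robot as it stands.
- The arm moves only by the tool step_arm, never from a script. Its argument "targets" is a list that holds one entry, the list of rows, each a list of 7 numbers: the shift along the world's x, y, z as a fraction of full scale, then the turn, a rotation vector about the world's x, y, z as a fraction of full scale, then the opening, from 0 (shut) to 1 (fully open). In form: [[[dx, dy, dz, wx, wy, wz, claw], ...]]. A call has exactly 5 rows; each row shifts and turns the commanded pose from where the row before left it; what a row does not reach is not made up. Full scale, the value 1, is 0.05 m for a shift and 4 degrees for a turn. A row lasts 1/8 s, in which the tool goes at most 62.5 mm and 10.7 degrees, less where a joint would pass 70% of its speed; a pose out of reach is approached as far as the arm can. A call with a number of a shift or a turn outside -1 to 1 is refused whole. A call with a gripper value outside its range is refused whole. The fingers move at their own pace and stop on an object; the grip force is fixed at half the most. Time passes only in rows, so rows that do not move let the fingers close, or fill a call up. It gives the time, the measured TCP pose, the force, the opening and the grip force at its end, in the units of the state.
- readout.get_obs(): the state, without advancing time (a new reading comes with each control period).
- get_image(name): name is "scene" or "top"; returns a dict with "pixels" (400x640x3 uint8, red, green, blue), "intrinsics" (3x3 intrinsics, pixels), "extrinsics" (4x4, takes a point from world to camera coordinates). Camera axes: x right, y down, z forward; pixel columns grow to the right and rows downward; lengths in mm; the calibration is good to about 2 mm. A picture is of the moment at which its call begins. There is no depth.
- ctrl.close_job(): hands the job in; it is judged then, once.
The state is a dict: "t": time; "qpos": joint angles; "qvel": joint speeds; "joint_torque": joint torques, N m; "ee_pos": TCP position; "orientation": TCP orientation; "ft_force": force on the tool from outside, world axes, zero at the start; "moment": the same for the moment, N m; "width": finger opening in mm; "grasp_force": force on a finger pad.
Only numpy, scipy, OpenCV 4.12 (cv2) and the standard library are available. Lean on these libraries where they do the work, as an engineer would, in place of code of your own. Each camera call takes 0.05 s, during which the arm holds its last target. There are 200 camera calls.

TASK

Lift the carrier with the cooling block by the black tab on its crossbar and hang it on the spring-balanced swing arm, the crossbar lying in the notches of both prongs with the tab midway between them. The arm sinks under the load: go down with it slowly, a few centimetres a second, and let go only once it carries the whole weight, so that it neither drops nor springs up, and do not force it down. Leave the carrier hanging level and still, and leave the other things on the worktop where they are.

Things in the scene. Friction and masses are not known exactly. Their poses are not given: they have to be found in the camera images.
- carrier: Loose aluminium cradle with a white cooling block (66x95x38, top 42 mm up) on its 76x120 mm base; 0.35 to 0.96 kg in all, differing from run to run. Origin: centre of the underside; z up, y along the crossbar. Straps at y = +-58 mm, 16 mm wide in x, 4 thick, carry the crossbar. Its halves are alike: it may hang either way round; its centre of mass is below the bar.
- bar_mid (a point): middle of the carrier's round steel crossbar (8 mm thick, along the carrier's y), on its axis, 125 mm above the carrier's underside, 83 mm above the block
- tab (a point): middle of the black grip tab that stands on the middle of the crossbar, 152 mm above the carrier's underside: 10 mm thick (carrier's x), 26 wide (y), its free part from 129 to 175 mm above the underside
- stand: fixed stand of the swing arm: round foot 120 mm across, upright post, pivot 195 mm above the foot. Origin: centre of the foot's underside. The arm points along the stand's -x axis; the pivot is parallel to the stand's y axis and passes right above the origin. Since the carrier's base hangs under the arm, bring it in from the arm's free end, prongs passing between block and crossbar.
- fork (a point): where the crossbar's middle lies when seated: on the swing arm, midway between its two notches, 220 mm from the pivot, 260 mm up while empty. Two prongs (8 wide, 10 high) along the arm, 30 mm either side (stand's y), fit under the crossbar inside the straps. Each notch opens upward: flat floor 14 mm wide, 4 mm below this point; flared lips 36 mm apart at their tips, up to 21 mm above it.
- swing_arm (a joint): arm angle, rad: 0 at the upper stop, where it rests empty, rising 0.30 above level toward its fork; grows as the fork sinks (level at 0.30; lower stop 0.55). Lightly damped spring: it starts to sink at about 1 N on the fork, then about 11 mm (0.05 rad) per newton; a carrier settles between about 0.1 and 0.45. The fork swings outward (stand's -x) by up to 10 mm as it sinks.
- tape: bystander: roll of cream labelling tape lying flat, 84 mm across, 18 high (mm); origin at the centre of its underside; leave it alone
- dish: bystander: shallow petri dish, 93 mm across, 15 high (mm); origin at the centre of its underside; leave it alone
- tip_box: bystander: pipette tip box with clear lid, 92x127x89 (mm); origin at the centre of its underside; leave it alone
- cryo_box: bystander: low cryo box, 137x134x50 (mm); origin at the centre of its underside; leave it alone
- wash_bottle: bystander: wash bottle with bent spout, 187 high (mm); origin at the centre of its underside; leave it alone
- timer: bystander: small white digital timer, 34x64x43 (mm); origin at the centre of its underside; leave it alone
- carton: bystander: flat carton, 62x125x22 (mm); origin at the centre of its underside; leave it alone

How it is judged (in metres and radians):
On the way, in this order (a step that is already met when the one before it is completed fails the run):
1. the carrier is lifted clear of the worktop, off the arm (height (world z) of carrier above 0.03 m and contact force between carrier and stand below 0.2 N), for 0.2 s.
2. the arm sinks with the carrier seated in both notches while the gripper still holds it (x of bar_mid in the frame of fork between -0.012 and 0.012 m and y of bar_mid in the frame of fork between -0.015 and 0.015 m and z of bar_mid in the frame of fork between -0.006 and 0.009 m and value of joint swing_arm above 0.06 rad and contact force between the fingers and carrier above 1 N), for 0.2 s.
At the end, for the whole second after the job is handed in: The carrier hangs released and still on the sunken arm (0.06 to 0.52 rad), at least 15 mm over the worktop: bar middle within 12 mm of the fork point along the arm, 15 sideways, -6 to +9 in height; tilt under 0.2 rad; carrier below 0.04 m/s, arm below 0.1 rad/s (x of bar_mid in the frame of fork between -0.012 and 0.012 m and y of bar_mid in the frame of fork between -0.015 and 0.015 m and z of bar_mid in the frame of fork between -0.006 and 0.009 m and value of joint swing_arm between 0.06 and 0.52 rad and velocity of joint swing_arm between -0.1 and 0.1 rad/s and linear speed of carrier below 0.04 m/s and angle between carrier's own z axis and vertical below 0.2 rad and height (world z) of carrier above 0.015 m); the robot touches nothing.
It fails at once if the swing arm drops or springs up faster than 0.45 rad/s (about 0.1 m/s at the fork) (velocity of joint swing_arm above 0.45 rad/s or velocity of joint swing_arm below -0.45 rad/s).
It fails at once if the carrier is forced onto the stand or its arm with more than 18 N (contact force between carrier and stand above 18 N).
It fails at once if a bystander is moved by more than 30 mm (distance of any of tape, dish, tip_box, cryo_box, wash_bottle, timer, carton from where it was at the start of the episode above 0.03 m).
It also fails if it takes over 54 s, if anything falls off the work surface, if the arm or the gripper's body presses on something with over 40 N, if the wrist force passes 120 N, or if a joint passes its speed limit or range.

## Working session

There is one attempt and no reset: what is moved stays moved. The work goes in short steps, Python scripts to look and compute and a tool call to move; the robot and the scene stay as the last step left them, time stands still between calls to the robot, and variables do not carry over. Pictures are saved under pics/ and viewed, at most 10 in all, crops included, and the job is handed in when it is done.

Besides the shell and the picture viewer there is one more tool, called after "Emit:" by a JSON object that holds its "method" and its "body", one argument or row to a line. step_arm: Moves the arm, as the interface text tells. Shift numbers are shares of 0.05 m and turn numbers shares of 4 degrees, none past 1 either way. Its arguments: {"type":"object","properties":{"targets":{"type":"array"}},"required":["targets"]}

```bash
mkdir -p pics; cat > h.py <<'E'
import numpy as np, cv2
from workcell import readout, get_image, ctrl
def snap(n,f):
    d=get_image(n); cv2.imwrite(f'pics/{f}.png',cv2.cvtColor(d['pixels'],cv2.COLOR_RGB2BGR)); np.savez(f'pics/{f}.npz',K=d['intrinsics'],E=d['extrinsics'],p=d['pixels']); return d
def load(f): return np.load(f'pics/{f}.npz')
def ray(d,u,v):
    K,E=d['K'],d['E']; R,t=E[:3,:3],E[:3,3]
    return -R.T@t, R.T@np.linalg.inv(K)@np.array([u,v,1.])
def onz(d,u,v,z):
    c,r=ray(d,u,v); return c+r*(z-c[2])/r[2]
def tri(d1,p1,d2,p2):
    c1,r1=ray(d1,*p1); c2,r2=ray(d2,*p2)
    s=np.linalg.lstsq(np.c_[r1,-r2],c2-c1,rcond=None)[0]
    a,b=c1+r1*s[0],c2+r2*s[1]; return (a+b)/2,np.linalg.norm(a-b)
def proj(d,P):
    q=d['E'][:3,:3]@np.asarray(P,float)+d['E'][:3,3]; q=d['K']@q; return q[:2]/q[2]
E
python3 - <<'E'
from h import *
for n in('scene','top'):
    d=snap(n,n+'0'); E=d['extrinsics'];print(n,-E[:3,:3].T@E[:3,3],d['intrinsics'][0,0])
o=readout.get_obs();print(o)
E
```

```text
scene [-389.88085041  557.27281493 1342.4750523 ] 493.6052723887444
top [ 380.71329833  -11.84553622 1813.35361681] 504.16068789120874
{'t': 0.1, 'qpos': array([-1.12802923e+00,  4.23791911e-01,  1.63062609e+00,  4.26141608e-06,
        1.08861707e+00, -1.89989538e-02]), 'qvel': array([ 7.26800551e-04, -1.86500981e-03, -2.30410980e-03,  6.77538131e-05,
       -5.14158412e-04,  1.45539172e-04]), 'joint_torque': array([ 2.53917751e-04, -5.45611238e+01, -2.74323785e+01,  6.45713601e-02,
        1.88840559e-02, -6.41519409e-05]), 'ee_pos': array([ 278.36906203, -559.29552169,  403.95716982]), 'orientation': array([-3.05685673e+00, -7.18587372e-01,  4.70483092e-04]), 'ft_force': array([ 1.17153403,  0.53568189, -0.21096441]), 'moment': array([-0.04249336,  0.03765203,  0.02399012]), 'grasp_force': 0.0, 'width': 87.92976189088924}
```

View pics/scene0.png

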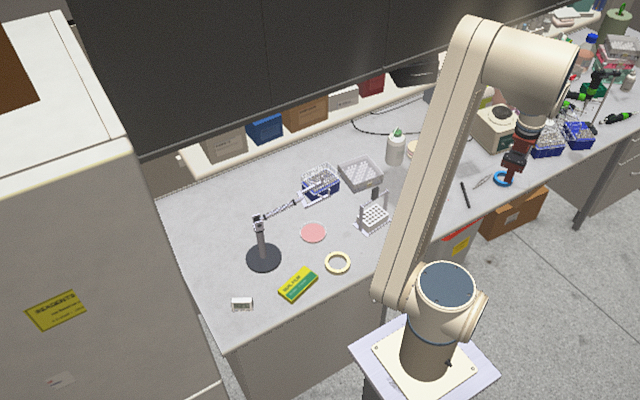

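View pics/top0.png

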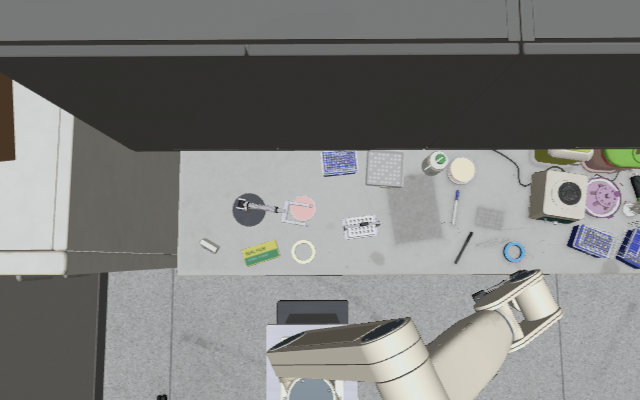

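The scene view shows the stand (foot near 263,257, fork end near 325,180) and the carrier (375,213). In the top view the stand foot is at about (249,209), the prongs at about (300,208) and the carrier at about (362,226). I'll zoom in on both.

```bash
python3 - <<'E'
import cv2
a=cv2.imread('pics/top0.png')[170:260,220:400]; b=cv2.imread('pics/scene0.png')[160:280,235:415]
a=cv2.resize(a,None,fx=4,fy=4,interpolation=cv2.INTER_CUBIC);b=cv2.resize(b,None,fx=4,fy=4,interpolation=cv2.INTER_CUBIC)
cv2.imwrite('pics/ca.png',a);cv2.imwrite('pics/cb.png',b)
E
```

```text
(no output)
```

View pics/ca.png

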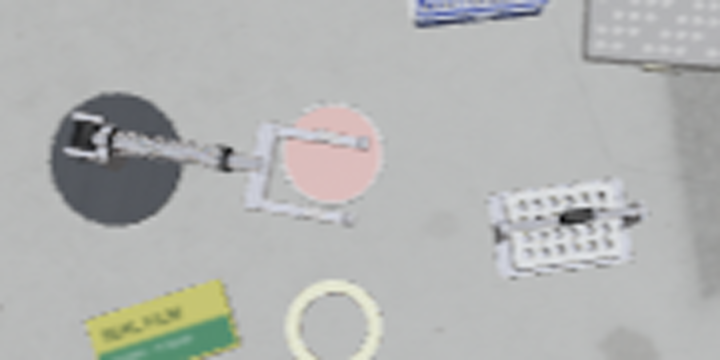

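View pics/cb.png

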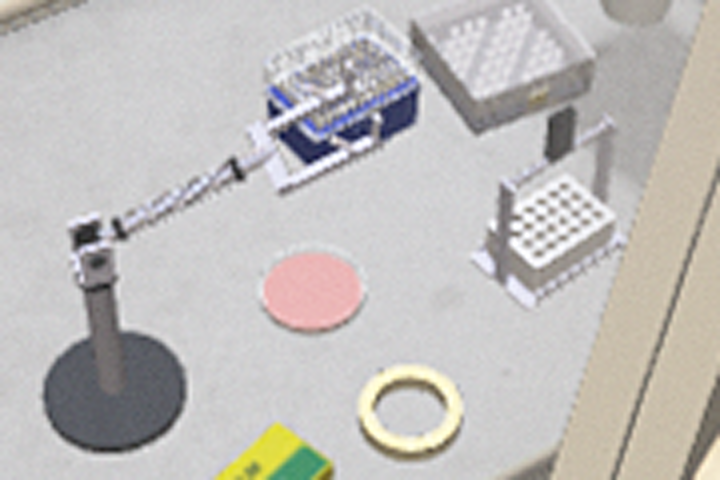

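The crops show the tab at about (364,224) in top and (375,194) in scene. The crossbar runs roughly along world y and the prongs point along about -y. I'll measure these by triangulation.

```bash
python3 - <<'E'
from h import *
np.set_printoptions(precision=1,suppress=True)
T,S=load('top0'),load('scene0')
def blob(d,x0,y0,x1,y1,th):
    g=d['p'][y0:y1,x0:x1].max(2); m=(g<th).astype(np.uint8)
    n,l,s,c=cv2.connectedComponentsWithStats(m); i=1+np.argmax(s[1:,4])
    cs,_=cv2.findContours((l==i).astype(np.uint8),cv2.RETR_EXTERNAL,cv2.CHAIN_APPROX_NONE)
    r=cv2.minAreaRect(cs[0]);
    print(s[i],c[i]+[x0,y0],'rect',np.array(r[0])+[x0,y0],r[1],r[2]); return c[i]+[x0,y0]
tt=blob(T,350,215,380,235,75); ts=blob(S,365,180,385,205,90)
print('tab',tri(T,tt,S,ts))
ft=blob(T,225,185,275,235,95); fs=blob(S,240,235,290,280,95)
print('foot',onz(T,*ft,8),onz(S,*fs,8),tri(T,ft,S,fs))
a=lambda u,v:(220+u/4,170+v/4); b=lambda u,v:(235+u/4,160+v/4)
for n,p,q in[('bar+y',a(500,233),b(508,187)),('bar-y',a(636,213),b(610,124)),
 ('tipA(+x)',a(362,143),b(342,90)),('tipB',a(350,217),b(376,142)),
 ('baseA',a(268,128),b(255,133)),('baseB',a(252,205),b(282,188)),('pivot',a(88,135),b(90,245))]:
    print(n,tri(T,p,S,q))
dish=((T['p'][...,0].astype(int)-T['p'][...,1])>25); ys,xs=np.nonzero(dish[190:225,285:320]);print('dish',onz(T,xs.mean()+285,ys.mean()+190,15))
E
```

```text
[10  8  6  3  9] [361.9 224.6] rect [362.5 224. ] (5.0, 2.0) 0.0
[ 7  8  5 12 32] [373.3 193.7] rect [374.  193.5] (4.0, 11.0) 0.0
tab (array([ 491.1, -171.1,  147.4]), np.float64(0.2606147339557675))
[  8   9  32  32 510] [249.2 210. ] rect [249.  209.5] (30.405588150024414, 30.405588150024414) 45.0
[ 7 26 33 12 69] [264.2 268.4] rect [263.1 266.8] (10.588581085205078, 32.07809066772461) 88.21009063720703
foot [554.7 220.    8. ] [509.3 241.9   8. ] (array([560.2, 226.9, -65. ]), np.float64(5.63730012294548))
bar+y (array([ 479.8, -117.4,  124.6]), np.float64(2.0449215117423836))
bar-y (array([ 495.4, -232.8,  122.1]), np.float64(4.36375148978663))
tipA(+x) (array([545. ,  -0.8, 245.3]), np.float64(3.055991843202057))
tipB (array([486.1,   7.1, 243.6]), np.float64(0.9565611145719599))
baseA (array([558.5,  72.6, 225.6]), np.float64(0.160974119123057))
baseB (array([497.1,  84.6, 226.4]), np.float64(0.9260399094403046))
pivot (array([558.2, 221.1, 183.9]), np.float64(0.24023613307283512))
dish [557.7  27.7  15. ]
```

Stand is about (556,220), arm direction (-0.19,-0.98), so the fork is near (517,14,260). The tab is near (490,-173,150) and the bar heading is about -82°. All the heights match the text. Moving toward above the tab, turning +71°.

Emit:
{"method": "step_arm", "body": {
  "targets": [
    [[0.2, 0.38, 0, 0, 0, 0.89, 1], [0.2, 0.38, 0, 0, 0, 0.89, 1], [0.2, 0.38, 0, 0, 0, 0.89, 1], [0.2, 0.38, 0, 0, 0, 0.89, 1], [0.2, 0.38, 0, 0, 0, 0.89, 1]]
  ]
}}

```text
t: 0.72
ee_pos: [329.3, -462.9, 404.8]
orientation: [2.907, 1.19, 0.0]
ft_force: [-0.7, -0.4, 0.1]
width: 87.8
grasp_force: 0.0
```

Emit:
{"method": "step_arm", "body": {
  "targets": [
    [[0.2, 0.38, 0, 0, 0, 0.89, 1], [0.2, 0.38, 0, 0, 0, 0.89, 1], [0.2, 0.38, 0, 0, 0, 0.89, 1], [0.2, 0.38, 0, 0, 0, 0.89, 1], [0.2, 0.38, 0, 0, 0, 0.89, 1]]
  ]
}}

```text
t: 1.35
ee_pos: [379.1, -368.3, 404.7]
orientation: [2.689, 1.625, 0.0]
ft_force: [1.4, -0.3, 0.7]
width: 87.7
grasp_force: 0.0
```

```bash
python3 - <<'E'
from h import *
from scipy.spatial.transform import Rotation as R
np.set_printoptions(precision=1,suppress=True)
T,S=load('top0'),load('scene0')
print(T['p'][219:230,354:374].max(2))
def cen(d,x0,y0,x1,y1,bg):
    w=np.clip(bg-d['p'][y0:y1,x0:x1].max(2).astype(float),0,None); Y,X=np.mgrid[y0:y1,x0:x1]
    return (w*X).sum()/w.sum(),(w*Y).sum()/w.sum()
tt=cen(T,358,220,371,228,110);print(tt,onz(T,*tt,170),tri(T,tt,S,(373.3+.2,193.7)))
s=snap('scene','s1')
o=readout.get_obs();Q=R.from_rotvec(o['orientation']).as_matrix();print(o['t'],o['ee_pos'],Q[:,1:],o['ft_force'])
E
```

```text
[[199 212 213 178 160 200 205 166 129 185 212 189 145 191 220 196 146 191
  224 205]
 [132 193 222 207 165 171 205 207 182 169 210 218 186 192 221 215 195 203
  222 217]
 [197 188 211 219 192 198 223 203 187 206 218 218 218 202 204 211 199 210
  220 217]
 [209 211 221 219 219 219 204 163 136 119  99  87  62  63 147 159 124 147
  176 187]
 [209 208 218 200 162 142 111  70  83  78  77  76  73  76 130 177 190 189
  188 188]
 [103 138 177 193 196 157  20  59  79  81  83  79  76  75 127 176 192 195
  189 189]
 [192 190 187 187 187 149  40  41  38  50  68  70 113 151 176 207 202 187
  212 223]
 [188 186 185 188 186 165 146 145 135 172 212 213 174 134 194 211 186 147
  190 222]
 [194 198 207 209 173 136 193 203 176 148 191 221 216 182 170 210 217 181
  170 213]
 [209 167 149 195 214 189 177 210 216 187 177 210 216 185 192 223 217 193
  203 222]
 [217 197 186 212 219 190 197 222 212 192 202 222 223 222 221 222 203 181
  207 223]]
(np.float64(363.24832855778413), np.float64(223.86437440305636)) [ 491.7 -173.5  170. ] (array([ 494.2, -175.5,  141.8]), np.float64(1.8586686764513962))
1.4 [ 379.7 -366.7  404.6] [[ 0.9  0. ]
 [-0.5  0. ]
 [-0.  -1. ]] [-0.1  1.6  0.1]
```

Emit:
{"method": "step_arm", "body": {
  "targets": [
    [[0.22, 0.38, 0, 0, 0, 0.89, 1], [0.22, 0.38, 0, 0, 0, 0.89, 1], [0.22, 0.38, 0, 0, 0, 0.89, 1], [0.22, 0.38, 0, 0, 0, 0.89, 1], [0.22, 0.38, 0, 0, 0, 0.89, 1]]
  ]
}}

```text
t: 2.02
ee_pos: [433.9, -273.7, 404.7]
orientation: [2.406, 2.02, -0.0]
ft_force: [0.0, -0.4, -0.8]
width: 87.7
grasp_force: 0.0
```

Emit:
{"method": "step_arm", "body": {
  "targets": [
    [[0.22, 0.38, 0, 0, 0, 0.89, 1], [0.22, 0.38, 0, 0, 0, 0.89, 1], [0.22, 0.38, 0, 0, 0, 0.89, 1], [0.22, 0.38, 0, 0, 0, 0.89, 1], [0.22, 0.38, 0, 0, 0, 0.89, 1]]
  ]
}}

```text
t: 2.65
ee_pos: [488.9, -178.6, 404.7]
orientation: [2.064, 2.368, -0.0]
ft_force: [0.7, 0.2, -0.2]
width: 87.7
grasp_force: 0.0
```

```bash
python3 - <<'E'
from h import *
from scipy.spatial.transform import Rotation as R
np.set_printoptions(precision=3,suppress=True)
s=snap('scene','s2')
im=cv2.imread('pics/s2.png')[120:260,270:450]
cv2.imwrite('pics/cs2.png',cv2.resize(im,None,fx=4,fy=4,interpolation=cv2.INTER_CUBIC))
o=readout.get_obs();Q=R.from_rotvec(o['orientation']).as_matrix();print(o['t'],o['ee_pos'],Q[:,1:],o['qpos'])
E
```

```text
2.7 [ 489.753 -177.217  404.756] [[ 0.99   0.001]
 [ 0.139  0.001]
 [ 0.001 -1.   ]] [-0.37   0.27   1.859  0.001  1.012 -0.511]
```

View pics/cs2.png

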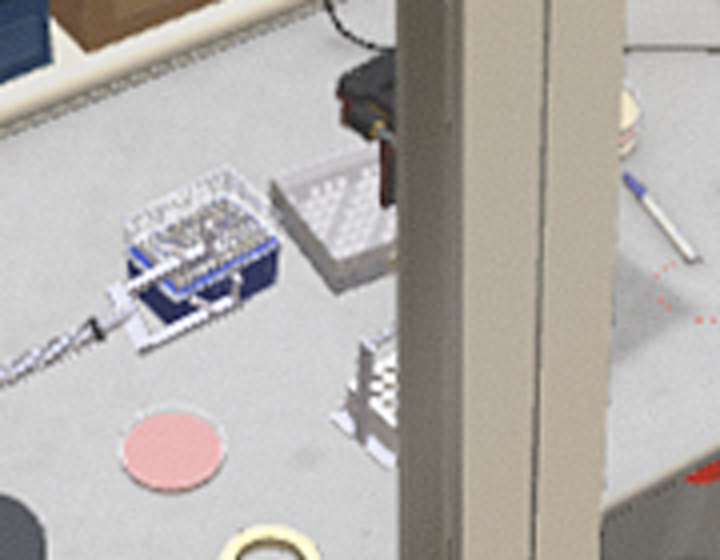

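The arm hides the tab in this view; the gripper hangs over the carrier as planned. I'll descend to grasp height and close.

Emit:
{"method": "step_arm", "body": {
  "targets": [
    [[0.02, 0.04, -0.28, 0, 0, 0, 1], [0, 0, -0.35, 0, 0, 0, 1], [0, 0, -0.35, 0, 0, 0, 1], [0, 0, -0.35, 0, 0, 0, 1], [0, 0, -0.35, 0, 0, 0, 1]]
  ]
}}

```text
t: 3.32
ee_pos: [488.8, -178.0, 319.2]
orientation: [-2.069, -2.362, 0.001]
ft_force: [0.1, -0.1, -0.6]
width: 87.5
grasp_force: 0.0
```

Emit:
{"method": "step_arm", "body": {
  "targets": [
    [[0, 0, 0, 0, 0, 0, 0.4], [0, 0, 0, 0, 0, 0, 0.25], [0, 0, 0, 0, 0, 0, 0.15], [0, 0, 0, 0, 0, 0, 0.05], [0, 0, 0, 0, 0, 0, 0]]
  ]
}}

```text
t: 3.95
ee_pos: [489.5, -177.5, 321.0]
orientation: [2.068, 2.364, 0.0]
ft_force: [-0.3, -0.1, 0.2]
width: 41.3
grasp_force: 0.0
```

Emit:
{"method": "step_arm", "body": {
  "targets": [
    [[0, 0, 0, 0, 0, 0, 0], [0, 0, 0, 0, 0, 0, 0], [0, 0, 0, 0, 0, 0, 0], [0, 0, 0, 0, 0, 0, 0], [0, 0, 0, 0, 0, 0, 0]]
  ]
}}

```text
t: 4.58
ee_pos: [489.2, -177.4, 320.3]
orientation: [-2.067, -2.364, 0.001]
ft_force: [-0.1, -0.1, -2.1]
width: 9.7
grasp_force: 30.0
```

Gripped at 9.7 mm. Lifting.

Emit:
{"method": "step_arm", "body": {
  "targets": [
    [[0, 0, 0.2, 0, 0, 0, 0], [0, 0, 0.3, 0, 0, 0, 0], [0, 0, 0.4, 0, 0, 0, 0], [0, 0, 0.4, 0, 0, 0, 0], [0, 0, 0.4, 0, 0, 0, 0]]
  ]
}}

```text
t: 5.2
ee_pos: [489.3, -177.4, 407.3]
orientation: [2.068, 2.364, 0.0]
ft_force: [-0.5, -0.2, -6.5]
width: 9.9
grasp_force: 30.0
```

Emit:
{"method": "step_arm", "body": {
  "targets": [
    [[0, 0, 0.4, 0, 0, 0, 0], [0, 0, 0.4, 0, 0, 0, 0], [0, 0, 0.4, 0, 0, 0, 0], [0, 0, 0.3, 0, 0, 0, 0], [0, 0, 0.3, 0, 0, 0, 0]]
  ]
}}

```text
t: 5.82
ee_pos: [489.2, -177.4, 496.7]
orientation: [-2.068, -2.365, 0.0]
ft_force: [0.9, 0.4, -5.7]
width: 9.9
grasp_force: 30.0
```

About 6 N weight. Turning the bar across the prongs while moving to a spot 110 mm outside the fork.

Emit:
{"method": "step_arm", "body": {
  "targets": [
    [[0, 0.08, 0, 0, 0, 0.6, 0], [0, 0.08, 0, 0, 0, 0.89, 0], [0, 0.08, 0, 0, 0, 0.89, 0], [0, 0.08, 0, 0, 0, 0.89, 0], [0, 0.08, 0, 0, 0, 0.89, 0]]
  ]
}}

```text
t: 6.45
ee_pos: [489.3, -157.1, 494.7]
orientation: [-1.698, -2.641, 0.001]
ft_force: [-0.1, 0.8, -5.3]
width: 9.9
grasp_force: 30.0
```

Emit:
{"method": "step_arm", "body": {
  "targets": [
    [[0.01, 0.08, 0, 0, 0, 0.89, 0], [0.01, 0.08, 0, 0, 0, 0.89, 0], [0.01, 0.08, 0, 0, 0, 0.89, 0], [0.01, 0.08, 0, 0, 0, 0.89, 0], [0.01, 0.08, 0, 0, 0, 0.89, 0]]
  ]
}}

```text
t: 7.08
ee_pos: [491.8, -137.1, 494.7]
orientation: [-1.269, -2.872, 0.0]
ft_force: [0.1, 0.2, -5.2]
width: 9.8
grasp_force: 30.0
```

Emit:
{"method": "step_arm", "body": {
  "targets": [
    [[0.01, 0.08, 0, 0, 0, 0.89, 0], [0.01, 0.08, 0, 0, 0, 0.89, 0], [0.01, 0.08, 0, 0, 0, 0.89, 0], [0.01, 0.08, 0, 0, 0, 0.89, 0], [0.01, 0.08, 0, 0, 0, 0.89, 0]]
  ]
}}

```text
t: 7.7
ee_pos: [494.3, -117.1, 494.7]
orientation: [-0.81, -3.034, -0.0]
ft_force: [-0.0, 0.3, -5.5]
width: 9.9
grasp_force: 30.0
```

Emit:
{"method": "step_arm", "body": {
  "targets": [
    [[0.01, 0.08, 0, 0, 0, 0.89, 0], [0.01, 0.08, 0, 0, 0, 0.89, 0], [0.01, 0.08, 0, 0, 0, 0.89, 0], [0.01, 0.08, 0, 0, 0, 0.6, 0], [0, 0, 0, 0, 0, 0.45, 0]]
  ]
}}

```text
t: 8.32
ee_pos: [496.4, -101.2, 495.2]
orientation: [-0.412, -3.114, -0.0]
ft_force: [-0.2, -0.0, -5.0]
width: 9.8
grasp_force: 30.0
```

```bash
python3 - <<'E'
from h import *
from scipy.spatial.transform import Rotation as R
np.set_printoptions(precision=3,suppress=True)
s=snap('scene','s3');t=snap('top','t3')
a=cv2.imread('pics/s3.png')[150:280,225:425];b=cv2.imread('pics/t3.png')[170:260,220:420]
cv2.imwrite('pics/c3.png',cv2.resize(np.vstack([a[:60+20*0+70-0][:90],b[:60]]),None,fx=4,fy=4,interpolation=cv2.INTER_CUBIC))
o=readout.get_obs();Q=R.from_rotvec(o['orientation']).as_matrix();print(o['t'],o['ee_pos'],Q[:,1],o['qpos'],o['ft_force'],o['width'])
E
```

```text
8.425 [ 496.457 -101.459  495.469] [ 0.262  0.965 -0.   ] [-0.225  0.146  1.792 -0.     1.204 -1.531] [-0.178  0.087 -6.251] 9.673269750136223
```

View pics/c3.png

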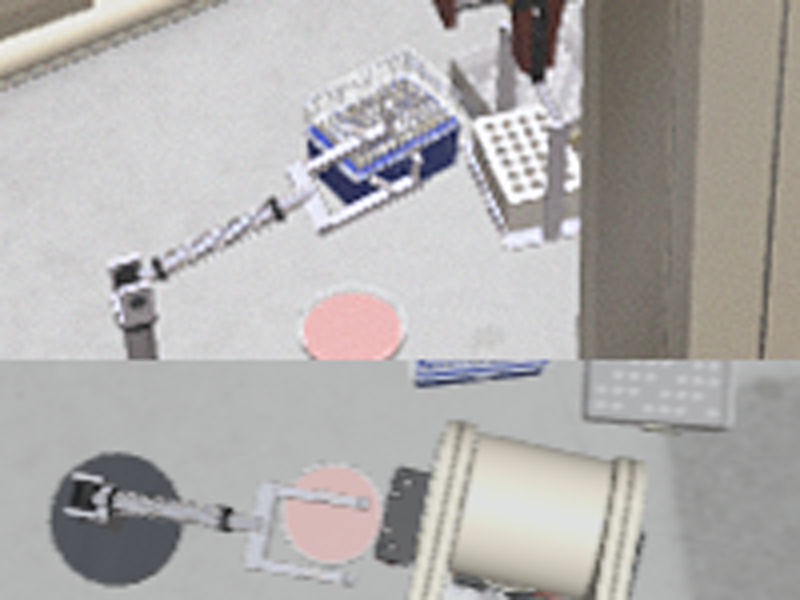

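Carrier is held level, the fork still empty at its upper stop (tips near 309,215 in the top view). I'll overlay the predicted notch floors and lip tips as a check.

```bash
python3 - <<'E'
from h import *
u=np.array([-.189,-.982,0]);w=np.array([.982,-.189,0]);k=np.array([0,0,1.]);P=np.array([556.5,220.5,195])
a=u*np.cos(.3)+k*np.sin(.3);n=-u*np.sin(.3)+k*np.cos(.3)
F=P+220*a;print(F)
out=[]
for f,x0,y0 in(('scene0',290,160),('top0',280,190)):
    d=load(f);im=cv2.cvtColor(d['p'],cv2.COLOR_RGB2BGR)[y0:y0+50,x0:x0+55];im=cv2.resize(im,None,fx=7,fy=7,interpolation=cv2.INTER_CUBIC)
    for s in(-30,30):
        for off,c in((F+w*s-4*n,(0,0,255)),(F+w*s+18*a+21*n,(0,160,0)),(F+w*s-18*a+21*n,(255,0,0)),(F+w*s-60*a-9*n,(255,0,255))):
            q=(proj(d,off)-[x0,y0]+.5)*7;cv2.circle(im,tuple(int(v) for v in q),4,c,1)
    out.append(im)
cv2.imwrite('pics/ov.png',np.hstack(out))
E
```

```text
[516.77710878  14.10910489 260.01444547]
```

View pics/ov.png

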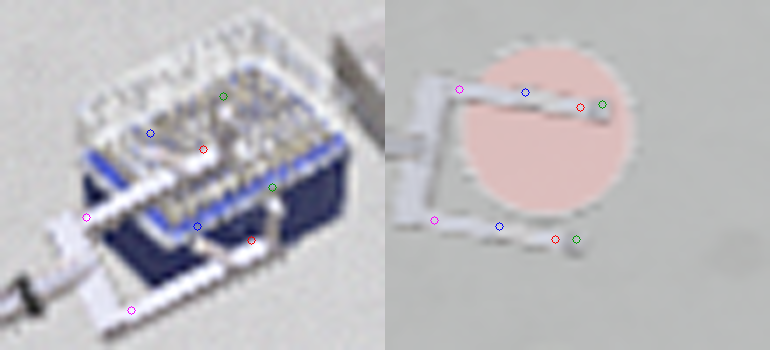

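The overlay fits to about 1–2 px. The real lip tips sit a little lower in both views, at (328.5,188.8) and (321.5,174.6) in scene. I'll triangulate them.

```bash
python3 - <<'E'
from h import *
np.set_printoptions(precision=1,suppress=True)
T,S=load('top0'),load('scene0')
u=np.array([-.189,-.982,0]);k=np.array([0,0,1.]);a=u*np.cos(.3)+k*np.sin(.3);n=-u*np.sin(.3)+k*np.cos(.3)
A=tri(T,(310.4,205.1),S,(321.5,174.6));B=tri(T,(306.6,223.9),S,(328.5,188.8));print(A,B)
m=(A[0]+B[0])/2;print(m,m-18*a-21*n); print(proj(S,[516,14,260]),proj(S,[516,14,255]),proj(S,[513,14,260]))
# bar ends of held carrier, predicted vs tool
t=load('s3');
for s in(-58,58): print(proj(t,np.array([496.5,-101.5,300.5])+s*np.array([.965,-.262,0])))
E
```

```text
(array([542.5,  -1.8, 281.5]), np.float64(0.3997155223024186)) (array([485.1,   9.5, 275.3]), np.float64(0.8809710251508489))
[513.8   3.9 278.4] [515.9  14.6 253. ]
[321.8 186.7] [321.8 187.8] [322.3 187.3]
[363.5 179.7]
[351.  154.8]
```

Fork ≈ (515.5,14.5,257) and yaw needs +4°. Bringing the carrier in above the lips.

Emit:
{"method": "step_arm", "body": {
  "targets": [
    [[0.02, 0.1, 0, 0, 0, 0.4, 0], [0.03, 0.2, 0, 0, 0, 0.4, 0], [0.04, 0.22, 0, 0, 0, 0.3, 0], [0.05, 0.22, 0, 0, 0, 0, 0], [0.05, 0.22, 0, 0, 0, 0, 0]]
  ]
}}

```text
t: 9.05
ee_pos: [506.2, -52.6, 495.7]
orientation: [0.296, 3.128, 0.0]
ft_force: [0.4, 0.4, -5.7]
width: 10.1
grasp_force: 30.0
```

Emit:
{"method": "step_arm", "body": {
  "targets": [
    [[0.04, 0.22, 0, 0, 0, 0, 0], [0.04, 0.22, 0, 0, 0, 0, 0], [0.04, 0.22, 0, 0, 0, 0, 0], [0.04, 0.22, 0, 0, 0, 0, 0], [0.04, 0.22, 0, 0, 0, 0, 0]]
  ]
}}

```text
t: 9.68
ee_pos: [516.1, 2.2, 495.7]
orientation: [-0.296, -3.128, -0.0]
ft_force: [0.7, 0.9, -5.4]
width: 10.0
grasp_force: 30.0
```

Emit:
{"method": "step_arm", "body": {
  "targets": [
    [[0.03, 0.15, 0, 0, 0, 0, 0], [0, 0.1, 0, 0, 0, 0, 0], [0, 0, 0, 0, 0, 0, 0], [0, 0, 0, 0, 0, 0, 0], [0, 0, 0, 0, 0, 0, 0]]
  ]
}}

```text
t: 10.3
ee_pos: [517.5, 13.7, 495.7]
orientation: [0.297, 3.128, -0.0]
ft_force: [-0.5, 0.7, -6.1]
width: 10.0
grasp_force: 30.0
```

```bash
python3 - <<'E'
from h import *
from scipy.spatial.transform import Rotation as R
np.set_printoptions(precision=3,suppress=True)
s=snap('scene','s4')
a=cv2.imread('pics/s4.png')[135:255,245:405]
cv2.imwrite('pics/c4.png',cv2.resize(a,None,fx=5,fy=5,interpolation=cv2.INTER_CUBIC))
o=readout.get_obs();Q=R.from_rotvec(o['orientation']).as_matrix();print(o['t'],o['ee_pos'],Q[:,1],o['ft_force'],o['width'])
E
```

```text
10.35 [517.463  13.741 495.674] [ 0.188  0.982 -0.   ] [-0.381 -0.041 -4.89 ] 9.723972993402537
```

View pics/c4.png

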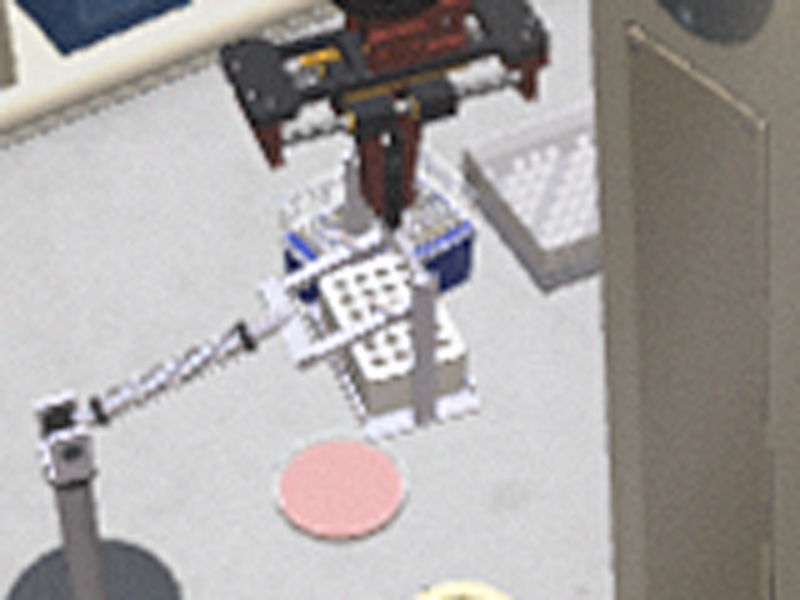

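The bar sits above the notches (strap tops near (352,155) and (425,270) in the crop). Lowering in slow steps and following the fork outward.

Emit:
{"method": "step_arm", "body": {
  "targets": [
    [[0, 0.01, -0.1, 0, 0, 0, 0], [0, 0, -0.12, 0, 0, 0, 0], [0, 0, -0.12, 0, 0, 0, 0], [0, 0, -0.12, 0, 0, 0, 0], [0, 0, -0.06, 0, 0, 0, 0]]
  ]
}}

```text
t: 10.98
ee_pos: [517.4, 14.5, 469.1]
orientation: [-0.296, -3.127, 0.0]
ft_force: [0.4, 0.5, -5.2]
width: 9.6
grasp_force: 30.0
```

Emit:
{"method": "step_arm", "body": {
  "targets": [
    [[0, 0, -0.05, 0, 0, 0, 0], [0, 0, -0.05, 0, 0, 0, 0], [0, 0, -0.05, 0, 0, 0, 0], [0, 0, -0.05, 0, 0, 0, 0], [0, 0, -0.05, 0, 0, 0, 0]]
  ]
}}

```text
t: 11.6
ee_pos: [517.5, 14.5, 457.0]
orientation: [0.296, 3.128, 0.0]
ft_force: [0.5, -0.3, -5.6]
width: 9.9
grasp_force: 30.0
```

Emit:
{"method": "step_arm", "body": {
  "targets": [
    [[0, 0, -0.04, 0, 0, 0, 0], [0, 0, -0.04, 0, 0, 0, 0], [0, -0.01, -0.04, 0, 0, 0, 0], [0, -0.01, -0.04, 0, 0, 0, 0], [0, -0.01, -0.04, 0, 0, 0, 0]]
  ]
}}

```text
t: 12.22
ee_pos: [517.5, 12.9, 447.1]
orientation: [-0.296, -3.127, -0.0]
ft_force: [-0.3, -0.2, -3.7]
width: 9.6
grasp_force: 30.0
```

Contact made: the load is going over at the expected rate.

Emit:
{"method": "step_arm", "body": {
  "targets": [
    [[0, -0.01, -0.04, 0, 0, 0, 0], [0, -0.01, -0.04, 0, 0, 0, 0], [-0.01, -0.01, -0.04, 0, 0, 0, 0], [0, -0.01, -0.04, 0, 0, 0, 0], [0, -0.01, -0.04, 0, 0, 0, 0]]
  ]
}}

```text
t: 12.85
ee_pos: [517.1, 10.6, 437.1]
orientation: [0.296, 3.127, 0.001]
ft_force: [0.2, 2.5, -3.1]
width: 9.9
grasp_force: 30.0
```

Emit:
{"method": "step_arm", "body": {
  "targets": [
    [[0, -0.01, -0.04, 0, 0, 0, 0], [0, -0.01, -0.04, 0, 0, 0, 0], [-0.01, -0.01, -0.04, 0, 0, 0, 0], [0, -0.01, -0.04, 0, 0, 0, 0], [0, 0, -0.04, 0, 0, 0, 0]]
  ]
}}

```text
t: 13.48
ee_pos: [516.6, 8.3, 427.2]
orientation: [0.296, 3.127, -0.001]
ft_force: [0.0, 1.0, -2.2]
width: 10.0
grasp_force: 30.0
```

Emit:
{"method": "step_arm", "body": {
  "targets": [
    [[0, -0.01, -0.04, 0, 0, 0, 0], [0, 0, -0.04, 0, 0, 0, 0], [-0.01, -0.01, -0.04, 0, 0, 0, 0], [0, 0, -0.04, 0, 0, 0, 0], [0, 0, -0.04, 0, 0, 0, 0]]
  ]
}}

```text
t: 14.1
ee_pos: [516.2, 7.3, 417.3]
orientation: [0.296, 3.127, -0.001]
ft_force: [2.4, -1.9, -0.7]
width: 9.6
grasp_force: 30.0
```

```bash
python3 - <<'E'
from h import *
s=snap('scene','s5')
a=cv2.imread('pics/s5.png')[135:255,245:405]
cv2.imwrite('pics/c5.png',cv2.resize(a,None,fx=5,fy=5,interpolation=cv2.INTER_CUBIC))
o=readout.get_obs();print(o['t'],o['ee_pos'],o['ft_force'],o['width'],o['moment'])
E
```

```text
14.15 [516.12990229   7.29949544 416.98234237] [ 1.53465889 -0.11324008 -1.01483245] 9.622816649298082 [-0.0624805  -0.58836329  0.0366565 ]
```

View pics/c5.png

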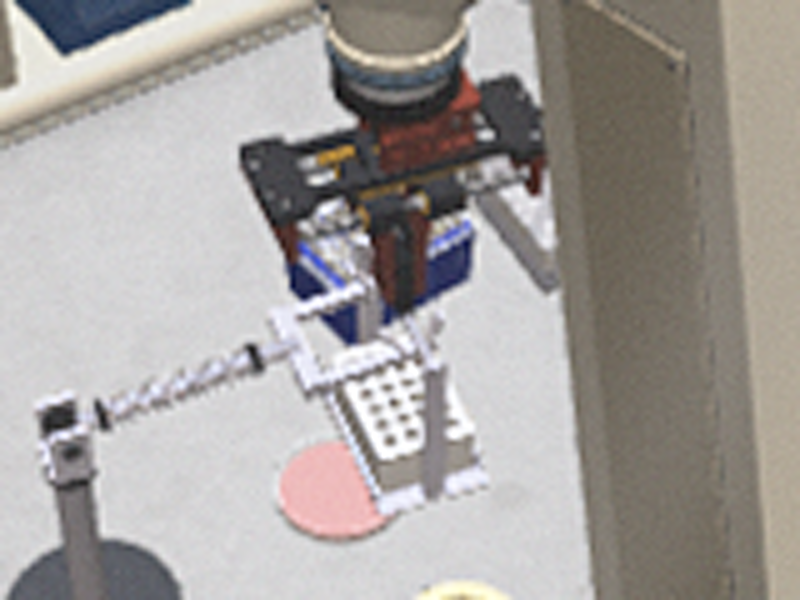

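Bar is in the notches with the outer lip in front (near 435,320), arm sinking evenly. About 1 N left, so slower from here.

Emit:
{"method": "step_arm", "body": {
  "targets": [
    [[0, 0, -0.03, 0, 0, 0, 0], [0, -0.01, -0.03, 0, 0, 0, 0], [0, 0, -0.03, 0, 0, 0, 0], [0, 0, -0.02, 0, 0, 0, 0], [0, 0, -0.02, 0, 0, 0, 0]]
  ]
}}

```text
t: 14.78
ee_pos: [516.0, 6.9, 410.7]
orientation: [0.296, 3.128, -0.001]
ft_force: [1.2, -1.9, -0.4]
width: 9.7
grasp_force: 30.0
```

Emit:
{"method": "step_arm", "body": {
  "targets": [
    [[0, 0, -0.02, 0, 0, 0, 0], [0, 0, -0.02, 0, 0, 0, 0], [0, 0, -0.02, 0, 0, 0, 0], [0, 0, 0, 0, 0, 0, 0], [0, 0, 0, 0, 0, 0, 0]]
  ]
}}

```text
t: 15.4
ee_pos: [515.9, 7.0, 407.6]
orientation: [-0.296, -3.127, 0.0]
ft_force: [1.5, -3.2, -0.0]
width: 9.9
grasp_force: 30.0
```

```bash
python3 - <<'E'
from h import *
f=[]
for i in range(8):
    d=get_image('scene'); f.append(readout.get_obs()['ft_force'])
o=readout.get_obs();print(o['t'],o['ee_pos'],np.mean(f,0),np.std(f,0),o['moment'])
E
```

```text
15.8 [515.90750412   6.98473608 407.62441043] [ 0.8757064  -3.01130798 -0.15634019] [0.57593237 0.58408108 0.41869516] [-5.80173732e-01 -2.09359148e-01  5.49433520e-05]
```

A -3 N sideways force means the fork swung slightly further out than I followed. Easing outward.

Emit:
{"method": "step_arm", "body": {
  "targets": [
    [[0, -0.02, 0, 0, 0, 0, 0], [0, -0.02, 0, 0, 0, 0, 0], [0, -0.01, 0, 0, 0, 0, 0], [0, 0, 0, 0, 0, 0, 0], [0, 0, 0, 0, 0, 0, 0]]
  ]
}}

```text
t: 16.42
ee_pos: [515.9, 4.6, 407.6]
orientation: [-0.296, -3.127, -0.0]
ft_force: [-0.6, 4.1, 0.4]
width: 9.5
grasp_force: 30.0
```

```bash
cat > f.py <<'E'
from h import *
np.set_printoptions(precision=2,suppress=True)
f=[];m=[]
for i in range(8):
    d=get_image('scene'); o=readout.get_obs(); f.append(o['ft_force']);m.append(o['moment'])
print(o['t'],o['ee_pos'],np.mean(f,0),np.std(f,0),np.mean(m,0))
E
python3 f.py
```

```text
16.825 [515.94   4.48 407.62] [-0.45  3.92 -0.3 ] [0.35 0.5  0.59] [ 0.81 -0.08  0.02]
```

Emit:
{"method": "step_arm", "body": {
  "targets": [
    [[0, 0.02, 0, 0, 0, 0, 0], [0, 0.01, 0, 0, 0, 0, 0], [0, 0, 0, 0, 0, 0, 0], [0, 0, 0, 0, 0, 0, 0], [0, 0, 0, 0, 0, 0, 0]]
  ]
}}

```text
t: 17.45
ee_pos: [516.1, 5.9, 407.7]
orientation: [0.296, 3.127, -0.0]
ft_force: [-0.9, -3.0, 0.8]
width: 9.9
grasp_force: 30.0
```

```bash
python3 f.py
```

```text
17.85 [516.05   6.   407.71] [-0.05 -3.13 -0.37] [0.37 0.5  0.48] [-0.57 -0.08 -0.  ]
```

Friction stick-slip of ±3.5 N, so the bar lies on the notch floors. I'll halve the shear and take off the last 0.3 N.

Emit:
{"method": "step_arm", "body": {
  "targets": [
    [[0, 0, -0.02, 0, 0, 0, 0], [0, 0, -0.02, 0, 0, 0, 0], [0, 0, -0.01, 0, 0, 0, 0], [0, -0.01, 0, 0, 0, 0, 0], [0, 0, 0, 0, 0, 0, 0]]
  ]
}}

```text
t: 18.48
ee_pos: [516.0, 5.7, 405.2]
orientation: [0.296, 3.127, 0.001]
ft_force: [0.3, 0.2, -0.1]
width: 9.9
grasp_force: 30.0
```

```bash
python3 f.py
```

```text
18.875 [516.03   5.68 405.21] [ 0.59  0.8  -0.34] [0.49 0.62 0.43] [ 0.19 -0.22  0.03]
```

Residual forces are near zero. Opening gently.

Emit:
{"method": "step_arm", "body": {
  "targets": [
    [[0, 0, 0, 0, 0, 0, 0.15], [0, 0, 0, 0, 0, 0, 0.2], [0, 0, 0, 0, 0, 0, 0.3], [0, 0, 0, 0, 0, 0, 0.4], [0, 0, 0, 0, 0, 0, 0.4]]
  ]
}}

```text
t: 19.5
ee_pos: [516.0, 5.5, 405.2]
orientation: [-0.296, -3.128, 0.0]
ft_force: [-0.1, -0.3, 0.0]
width: 34.8
grasp_force: 0.0
```

Emit:
{"method": "step_arm", "body": {
  "targets": [
    [[0, 0, 0, 0, 0, 0, 0.4], [0, 0, 0, 0, 0, 0, 0.4], [0, 0, 0.1, 0, 0, 0, 0.4], [0, 0, 0.2, 0, 0, 0, 0.4], [0, 0, 0.3, 0, 0, 0, 0.4]]
  ]
}}

```text
t: 20.12
ee_pos: [516.0, 5.5, 436.0]
orientation: [-0.296, -3.127, 0.0]
ft_force: [-0.3, -1.3, 0.6]
width: 35.3
grasp_force: 0.0
```

Emit:
{"method": "step_arm", "body": {
  "targets": [
    [[0, 0, 0.4, 0, 0, 0, 0.4], [0, 0, 0.4, 0, 0, 0, 0.4], [0, 0, 0.4, 0, 0, 0, 0.4], [0, 0, 0.4, 0, 0, 0, 0.4], [0, 0, 0.4, 0, 0, 0, 0.4]]
  ]
}}

```text
t: 20.75
ee_pos: [515.8, 5.5, 537.1]
orientation: [0.296, 3.126, 0.0]
ft_force: [1.2, -0.5, 0.0]
width: 34.9
grasp_force: 0.0
```

Emit:
{"method": "step_arm", "body": {
  "targets": [
    [[0, 0, 0, 0, 0, 0, 0.4], [0, 0, 0, 0, 0, 0, 0.4], [0, 0, 0, 0, 0, 0, 0.4], [0, 0, 0, 0, 0, 0, 0.4], [0, 0, 0, 0, 0, 0, 0.4]]
  ]
}}

```text
t: 21.38
ee_pos: [516.0, 5.5, 534.8]
orientation: [-0.296, -3.127, 0.0]
ft_force: [0.2, 0.8, -0.4]
width: 34.7
grasp_force: 0.0
```

```bash
python3 - <<'E'
from h import *
p=[]
for i in range(3): s=snap('scene',f's6{i}'); p.append(s['pixels'][150:260,240:400].astype(int)); [get_image('top') for _ in range(5)]
print(abs(p[2]-p[0]).mean(),abs(p[1]-p[0]).mean(),readout.get_obs()['t'])
a=cv2.imread('pics/s62.png')[135:255,245:405]
cv2.imwrite('pics/c6.png',cv2.resize(a,None,fx=5,fy=5,interpolation=cv2.INTER_CUBIC))
E
```

```text
2.6083901515151515 2.586287878787879 22.275
```

View pics/c6.png

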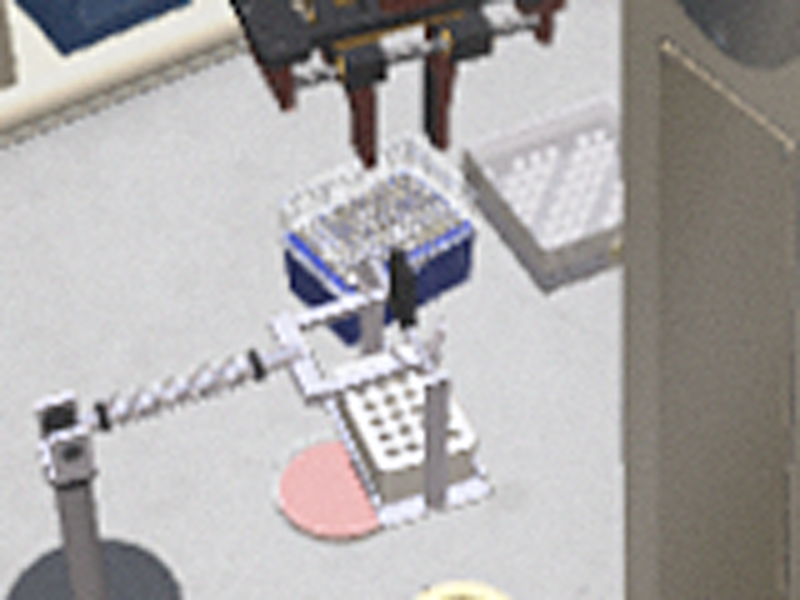

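The carrier hangs level in both notches (tab at about (402,285), clear of the fingers), and the frames differ only by noise. I'll wait two seconds, then hand in.

Emit:
{"method": "step_arm", "body": {
  "targets": [
    [[0, 0, 0, 0, 0, 0, 0.4], [0, 0, 0, 0, 0, 0, 0.4], [0, 0, 0, 0, 0, 0, 0.4], [0, 0, 0, 0, 0, 0, 0.4], [0, 0, 0, 0, 0, 0, 0.4]]
  ]
}}

```text
t: 22.9
ee_pos: [516.0, 5.5, 535.2]
orientation: [-0.296, -3.128, 0.0]
ft_force: [-0.5, -0.6, 0.1]
width: 34.8
grasp_force: 0.0
```

Emit:
{"method": "step_arm", "body": {
  "targets": [
    [[0, 0, 0, 0, 0, 0, 0.4], [0, 0, 0, 0, 0, 0, 0.4], [0, 0, 0, 0, 0, 0, 0.4], [0, 0, 0, 0, 0, 0, 0.4], [0, 0, 0, 0, 0, 0, 0.4]]
  ]
}}

```text
t: 23.52
ee_pos: [516.0, 5.5, 535.2]
orientation: [-0.296, -3.128, -0.0]
ft_force: [-0.1, -0.1, -1.0]
width: 35.0
grasp_force: 0.0
```

Emit:
{"method": "step_arm", "body": {
  "targets": [
    [[0, 0, 0, 0, 0, 0, 0.4], [0, 0, 0, 0, 0, 0, 0.4], [0, 0, 0, 0, 0, 0, 0.4], [0, 0, 0, 0, 0, 0, 0.4], [0, 0, 0, 0, 0, 0, 0.4]]
  ]
}}

```text
t: 24.15
ee_pos: [516.0, 5.5, 535.2]
orientation: [-0.296, -3.128, 0.0]
ft_force: [0.0, 0.2, 0.3]
width: 35.3
grasp_force: 0.0
```

```bash
python3 -c "
from h import *
print(ctrl.close_job())"
```

```text
the job is handed in; nothing more can be done
None
```

The carrier hangs released, level and still in both notches of the sunken swing arm, and the job was handed in at about 24 s; the hand-in returned no verdict.

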